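Set up the cheese tier on the wire riser

ROBOT

A 6-joint arm with a two-finger parallel gripper is mounted at the origin on a cart in front of the work surface, level with it; the furniture and walls round the work are solid. World frame = base frame: x ahead of the robot, y to its left, z up, the work surface at z = 0. Lengths are in m, angles in rad, forces in N, time in s.
With the tool pointing down it reaches from about 0.225 to 0.875 m from the base axis. Payload 3.4 kg.
Tool frame: the origin (TCP) lies midway between the tips of the shut fingers; the grasp point (between the pads) lies pinch_z behind it (pinch_z is the distance from the TCP to the grasp point, in m); z points along the fingers, y is the line along which they close (so a half turn about z gives the same grasp; the last joint's range is limited). The gripper opens to 85 mm and grips with 20 to 120 N. Pads are 22 mm wide; open, the fingers measure 114 mm over their backs; the gripper's body (76 mm by 85 mm) begins 54 mm behind the grasp point. The pads swing forward as they close: fully open they stand 13 mm farther back than shut.
Start: joints at [-1.336, 0.276, 1.505, -0, 1.361, -0.121], TCP at [0.2, -0.539, 0.231] pointing down, gripper open.
Joint ranges: [-2.89, 2.89], [-0.75, 2.08], [0.22, 2.7], [-1.18, 4.32], [0.11, 2.71], [-2.7, 2.7]. Speed limits (rad/s): [2.57, 2.57, 3.14, 3.14, 3.14, 3.14].

INTERFACE

Orientations are given as a rotation vector (axis times angle).
In Python, from bench import * gives the robot as it stands.
- The arm moves only by the shell command python3 -m crank 'ROWS' [OPENING]. ROWS is JSON, one flat list of numbers, 6 for each row, row after row: the shift along the tool's x, y, z in m, then the turn, a rotation vector about the tool's x, y, z in degrees. A call has 1 to 5 rows; each row is the pose to reach, as a shift and turn from the pose commanded when the call began, along the tool's axes at that moment; what a row does not reach only later rows make up. A row lasts 1/8 s, in which the tool goes at most 62.5 mm and 10.7 degrees, less where a joint would pass 70% of its speed; a pose out of reach is approached as far as the arm can. A call with a gripper value outside its range is refused whole. OPENING is the finger opening in m, from 0 to 0.0854, set as the call begins (- or left out, the last holds). The fingers move at their own pace and stop on an object; the grip force is fixed at half the most. Time passes only in rows, so rows that repeat a pose let the fingers close. It gives the time, the measured TCP pose, the force, the opening and the grip force at its end, in the units of the state.
- read_state(): the state, without advancing time (a new reading comes with each control period).
- camera(name): name is "side" or "top" or "wrist"; returns a dict with "color" (480x640x3 uint8, red, green, blue), "vfov" (degrees; the focal length in pixels is half the picture's height over the tangent of half this angle, whatever the lens; pixels are square), "cx", "cy" (the principal point, pixels), "R" (3x3) and "t" (3): a world point X has camera coordinates R X + t. Camera axes: x right, y down, z forward; pixel columns grow to the right and rows downward; lengths in m; the calibration is good to about 2 mm. The wrist camera is an equidistant fisheye: a pixel r from the principal point sees the ray r / f radians off the axis. A picture is of the moment at which its call begins. There is no depth.
- sign_off(): hands the job in; it is judged then, once.
The state is a dict: "time": time; "joint_pos": joint angles; "joint_vel": joint speeds; "tau": joint torques, N m; "position": TCP position; "tool_rot": TCP orientation; "contact_force": force on the tool from outside, world axes, zero at the start; "ft_torque": the same for the moment, N m; "opening": opening from 0.0 (shut) to 1.0 (fully open); "gripper_force": force on a finger pad.
Only numpy, scipy, OpenCV 4.12 (cv2) and the standard library are available. Lean on these libraries where they do the work, as an engineer would, in place of code of your own. Each camera call takes 0.05 s, during which the arm holds its last target. There are 200 camera calls.

TASK

Set up the cheese tier: lay the three narrow boards squarely across the two raised rails of the wire stand, sticking out equally on both sides - a pale board at each end, its outer edge flush with the ends of the rails, and the dark board midway between them. One pale board already lies on the stand, but askew and in the wrong place. The round yellow cheese goes upright on the middle of the dark board; leave the other things on the table where they are.

Things in the scene. Friction and masses are not known exactly. Their poses are not given: they have to be found in the camera images.
- stand: silver bent-rod riser stand, fixed to the table, 150 (x) x 262 (y) x 165 high (z); origin on the table under its centre, z up. Its top is two level rails, each 20 wide and 262 long along the stand's y, centred at x = -65 and x = +65; their tops are 165 above the table. Two thin crossbars join them at y = -77 and y = +77, 3 below the rail tops; open in between.
- stand_mid (a point): the middle of the stand's top, at the level of the rail tops; axes as the stand's (y along the rails, x across them).
- board_pale_a: the pale wooden board that starts askew on the stand's rails, 180 long (x) x 48 wide (y) x 16 thick (z), 110 g; origin at the centre of its underside, x along its length. A small dark hanging hole near one end; all three boards are the same size, and either way round will do.
- board_pale_b: the pale wooden board that starts lying flat on the table, 180 long (x) x 48 wide (y) x 16 thick (z), 110 g; origin at the centre of its underside, x along its length. A small dark hanging hole near one end; all three boards are the same size, and either way round will do.
- board_dark: the dark brown wooden board, starts lying flat on the table, 180 long (x) x 48 wide (y) x 16 thick (z), 110 g; origin at the centre of its underside, x along its length. A small dark hanging hole near one end; all three boards are the same size, and either way round will do.
- cheese: small round yellow waxed cheese, 68 diameter (widest about half way up) x 40 high, 120 g; origin at the centre of its underside, z up.
- tealight_a: glass tea-light holder (bystander), 60 diameter x 64 high; origin at the centre of its underside.
- tealight_b: another such glass tea-light holder (bystander), 60 diameter x 64 high; origin at the centre of its underside.
- pepper_mill: brown wooden pepper mill (bystander), 53 diameter x 155 high; origin at the centre of its underside.
- olives: white bowl of olives with a spoon (bystander), about 144 across x 81 high; origin at its underside near the centre.
Mind the look-alikes: they are no part of the job. Leave any red look-alike of the board_pale_b alone.

How it is judged:
By the outcome, as a careful person would: the job done as asked, in the order asked, and still so for the second after the job is handed in, with the robot touching nothing.
It also fails if it takes over 72 s, if anything falls off the work surface, if the arm or the gripper's body presses on something with over 40 N, if the wrist force passes 120 N, or if a joint passes its speed limit or range.

## Working session

There is one attempt and no reset: what is moved stays moved. The work goes in short steps, Python scripts to look and compute and a shell command to move; the robot and the scene stay as the last step left them, time stands still between calls to the robot, and variables do not carry over. Pictures are saved under pics/ and viewed, at most 10 in all, crops included, and the job is handed in when it is done.

```bash
ls; mkdir -p pics
python3 - <<'E'
from bench import *
import cv2, numpy as np
s=read_state(); print({k:np.round(v,3).tolist() for k,v in s.items()})
try: print(pinch_z)
except Exception as e: print(e)
for n in ["side","top","wrist"]:
    c=camera(n); cv2.imwrite(f"pics/{n}0.png",c["color"][:,:,::-1]); print(n,c["vfov"],c["cx"],c["cy"],np.round(c["R"],3).tolist(),np.round(c["t"],3).tolist())
E
```

```text
pics
{'time': 0.0, 'joint_pos': [-1.336, 0.277, 1.506, 0.0, 1.361, -0.121], 'joint_vel': [0.0, 0.0, 0.001, 0.0, 0.0, -0.001], 'tau': [-0.001, -41.679, -24.581, -0.0, 0.011, 0.0], 'position': [0.2, -0.538, 0.23], 'tool_rot': [-3.09, -0.556, 0.0], 'contact_force': [1.218, -0.427, 0.515], 'ft_torque': [-0.025, -0.008, 0.02], 'gripper_force': 0.0, 'opening': 1.002}
0.0187
side 43.59222648521945 328.8092067366558 246.73574328401935 [[-0.994, -0.108, -0.0], [-0.071, 0.658, -0.75], [0.081, -0.745, -0.662]] [0.496, 0.131, 1.528]
top 44.140772683646155 313.47348078750696 221.41405711086495 [[0.102, -0.995, 0.005], [-0.968, -0.1, -0.229], [0.228, 0.018, -0.973]] [-0.054, 0.506, 1.624]
wrist 65.70646984690485 317.73784266383143 249.2320868599743 [[0.348, -0.937, -0.001], [-0.892, -0.331, 0.308], [-0.289, -0.106, -0.952]] [-0.574, -0.04, 0.379]
```

View pics/side0.png

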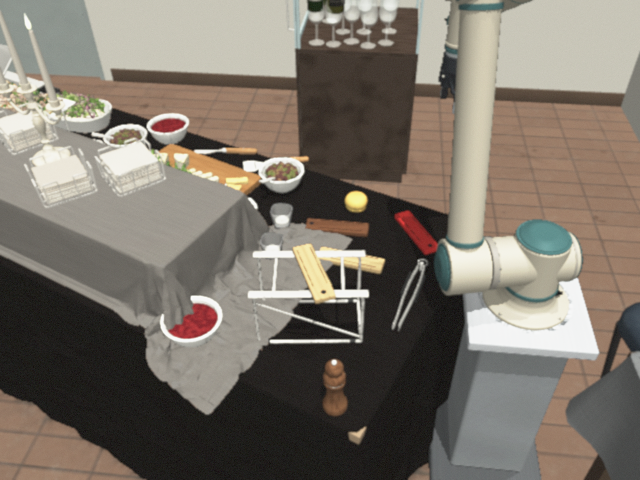

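View pics/top0.png

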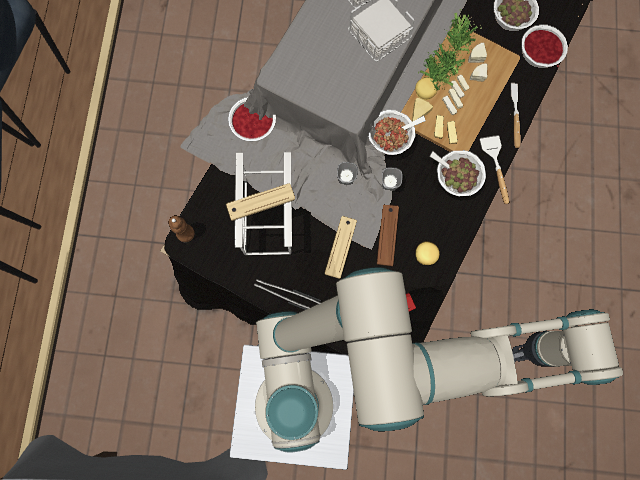

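The side view shows the stand at about (310,297), pale_a (313,273), pale_b (350,261), dark (337,228), cheese (356,201) and the red look-alike (416,232). In the top view the stand covers columns 235–292 and rows 152–255, with pale_a (262,202), pale_b (341,247), dark (388,236) and cheese (427,253).

```bash
cat > h.py <<'E'
import numpy as np, cv2
from bench import *
def grab(n,tag=None):
    c=camera(n); c["n"]=n
    if tag: cv2.imwrite(f"pics/{tag}.png",c["color"][:,:,::-1])
    return c
def ray(c,uv):
    uv=np.atleast_2d(np.asarray(uv,float)); f=240/np.tan(np.radians(c["vfov"]/2))
    d=(uv-[c["cx"],c["cy"]])/f
    if c["n"]=="wrist":
        r=np.linalg.norm(d,axis=1,keepdims=True)+1e-12
        v=np.hstack([d/r*np.sin(r),np.cos(r)])
    else: v=np.hstack([d,np.ones((len(d),1))])
    R=np.array(c["R"]); v=v@R; v/=np.linalg.norm(v,axis=1,keepdims=True)
    return -R.T@np.array(c["t"]),v
def plane(c,uv,z):
    o,v=ray(c,uv); return o+v*((z-o[2])/v[:,2:])
def tri(c1,p1,c2,p2):
    o1,a=ray(c1,p1);o2,b=ray(c2,p2);a=a[0];b=b[0]
    s,t=np.linalg.lstsq(np.c_[a,-b],o2-o1,rcond=None)[0]
    P,Q=o1+s*a,o2+t*b; return (P+Q)/2,np.linalg.norm(P-Q)
def proj(c,X):
    p=np.array(c["R"])@X+c["t"]; f=240/np.tan(np.radians(c["vfov"]/2))
    if c["n"]=="wrist":
        th=np.arctan2(np.hypot(p[0],p[1]),p[2]); q=p[:2]/np.hypot(p[0],p[1])*th
    else: q=p[:2]/p[2]
    return q*f+[c["cx"],c["cy"]]
def hsv(c): return cv2.cvtColor(c["color"],cv2.COLOR_RGB2HSV)
PALE=((15,50,120),(28,170,255)); DARK=((0,60,40),(14,220,150)); YEL=((20,150,150),(32,255,255))
def blobs(c,rng,roi=None,amin=150):
    m=cv2.inRange(hsv(c),*rng)
    if roi: k=np.zeros_like(m);k[roi[1]:roi[3],roi[0]:roi[2]]=1;m=m*k
    m=cv2.morphologyEx(m,cv2.MORPH_CLOSE,np.ones((5,5)))
    cs=[x for x in cv2.findContours(m,cv2.RETR_EXTERNAL,cv2.CHAIN_APPROX_NONE)[0] if cv2.contourArea(x)>amin]
    return sorted(cs,key=cv2.contourArea,reverse=True)
E
python3 - <<'E'
from h import *
T=grab("top");S=grab("side")
for c,roi in ((T,(220,130,450,285)),(S,(240,180,400,310))):
    for nm,r in (("pale",PALE),("dark",DARK),("yel",YEL)):
        for b in blobs(c,r,roi,100):
            q=cv2.minAreaRect(b); print(c["n"],nm,cv2.contourArea(b),np.round(q[0]),np.round(q[1]),"corn",np.round(cv2.boxPoints(q)).tolist())
            if c is T:
                for z in (.016,.181): print("   ",z,np.round(plane(c,[q[0]],z)[0],3), np.round(plane(c,cv2.boxPoints(q),z)[:,:2],3).tolist())
h=hsv(T)
# stand rails: bright low-sat
b=blobs(T,((0,0,190),(180,40,255)),(225,145,300,262),60)
for x in b:
    q=cv2.minAreaRect(x);print("stand",cv2.contourArea(x),np.round(cv2.boxPoints(q)).tolist(),np.round(plane(T,cv2.boxPoints(q),.165)[:,:2],3).tolist())
for p in ((262,202),(341,247),(388,236),(427,253)): print(p,h[p[1],p[0]])
E
```

```text
top pale 1100.5 [260. 201.] [18. 67.] corn [[226.0, 204.0], [289.0, 182.0], [295.0, 199.0], [231.0, 220.0]]
    0.016 [0.564 0.161 0.016] [[0.546, 0.261], [0.631, 0.082], [0.581, 0.06], [0.498, 0.238]]
    0.181 [0.52  0.142 0.181] [[0.505, 0.233], [0.581, 0.071], [0.536, 0.051], [0.461, 0.212]]
top pale 931.5 [340. 247.] [17. 61.] corn [[324.0, 274.0], [341.0, 215.0], [357.0, 220.0], [340.0, 278.0]]
    0.016 [ 0.453 -0.086  0.016] [[0.37, -0.046], [0.546, -0.08], [0.537, -0.127], [0.361, -0.093]]
    0.181 [ 0.42  -0.081  0.181] [[0.346, -0.045], [0.505, -0.075], [0.497, -0.118], [0.338, -0.087]]
top pale 394.0 [427. 253.] [22. 22.] corn [[416.0, 242.0], [438.0, 242.0], [438.0, 264.0], [416.0, 264.0]]
    0.016 [ 0.46  -0.336  0.016] [[0.489, -0.303], [0.495, -0.366], [0.431, -0.37], [0.424, -0.307]]
    0.181 [ 0.427 -0.307  0.181] [[0.453, -0.276], [0.459, -0.333], [0.401, -0.337], [0.395, -0.28]]
top pale 378.0 [390. 140.] [20. 33.] corn [[374.0, 130.0], [407.0, 130.0], [407.0, 150.0], [374.0, 150.0]]
    0.016 [ 0.794 -0.207  0.016] [[0.821, -0.154], [0.832, -0.254], [0.768, -0
[... 1276 characters left out ...]
pale 162.5 [249. 186.] [13. 18.] corn [[240.0, 180.0], [258.0, 180.0], [258.0, 193.0], [240.0, 193.0]]
side dark 833.5 [337. 227.] [65. 16.] corn [[304.0, 232.0], [306.0, 216.0], [370.0, 222.0], [368.0, 238.0]]
side dark 582.5 [370. 190.] [19. 59.] corn [[340.0, 180.0], [399.0, 180.0], [399.0, 199.0], [340.0, 199.0]]
stand 579.5 [[232.0, 206.0], [291.0, 202.0], [294.0, 246.0], [235.0, 250.0]] [[0.504, 0.216], [0.531, 0.063], [0.413, 0.042], [0.387, 0.193]]
stand 559.0 [[235.0, 153.0], [290.0, 152.0], [291.0, 199.0], [236.0, 200.0]] [[0.653, 0.229], [0.672, 0.08], [0.54, 0.063], [0.521, 0.209]]
(262, 202) [ 20  76 232]
(341, 247) [ 20  78 215]
(388, 236) [ 11 135 128]
(427, 253) [ 26 103 240]
```

```bash
cat >> h.py <<'E'
from scipy.spatial.transform import Rotation as Ro
def pose(): s=read_state(); return np.array(s["position"]),Ro.from_rotvec(s["tool_rot"])
def goal(x,y,z,fing,p0=None):
    """fing: world angle (deg) of the closing line; prints row numbers mm/deg"""
    p,R=pose() if p0 is None else p0
    best=None
    for a in (fing,fing+180):
        a=np.radians(a); ty=np.array([np.cos(a),np.sin(a),0]); tz=np.array([0,0,-1.]); G=Ro.from_matrix(np.c_[np.cross(ty,tz),ty,tz])
        w=(R.inv()*G).as_rotvec(degrees=True)
        if best is None or np.linalg.norm(w)<np.linalg.norm(best[0]): best=(w,G)
    d=R.inv().apply(np.array([x,y,z])-p)
    print("shift mm",np.round(d*1000,1),"turn",np.round(best[0],1),"rows",np.round(max(np.linalg.norm(d)/.0625,np.linalg.norm(best[0])/10.7),1))
    return np.array([x,y,z]),best[1]
E
python3 - <<'E'
from h import *
c=grab("wrist");p,R=pose();o=-np.array(c["R"]).T@c["t"]
print("cam in tool",R.inv().apply(o-p),"cam axis in tool",R.inv().apply(np.array(c["R"])[2]), "R",np.round(R.as_matrix(),3).tolist())
print("fing now",np.degrees(np.arctan2(*R.as_matrix()[1::-1,1])))
goal(.42,-.1,.42,-109.8)
E
```

```text
cam in tool [ 0.0786619  -0.00029897 -0.14184034] cam axis in tool [-3.07680151e-01  3.64106628e-04  9.51489775e-01] R [[0.937, 0.348, -0.0], [0.348, -0.937, 0.001], [0.0, -0.001, -1.0]]
fing now -69.61494579307852
shift mm [ 358.9 -334.9 -188.8] turn [-0.   0.  40.2] rows 8.4
```

Run:
```python
from h import *
g=goal(.47,-.17,.32,-90)
goal(.50,.09,.36,-90,g)
```

```text
shift mm [ 381.3 -251.8  -88.8] turn [-0.   0.  20.4] rows 7.4
shift mm [  30. -260.  -40.] turn [0. 0. 0.] rows 4.2
```

```bash
python3 -m crank '[0.19,-0.126,-0.045,0,0,10, 0.19,-0.126,-0.045,0,0,10, 0.19,-0.126,-0.045,0,0,10, 0.19,-0.126,-0.045,0,0,10, 0.19,-0.126,-0.045,0,0,10]' 0.085
python3 - <<'E'
from h import *
goal(.47,-.17,.32,-90)
E
```

```text
time: 0.92
position: [0.3361, -0.3525, 0.2774]
tool_rot: [3.127, 0.291, 0.003]
contact_force: [-1.1, -0.2, -0.2]
opening: 0.995
gripper_force: 0.0
shift mm [ 165.4 -154.6  -42.5] turn [ 0.1 -0.1 10.6] rows 3.7
```

```bash
python3 -m crank '[0.165,-0.155,-0.042,0,0,10.6, 0.165,-0.155,-0.042,0,0,10.6, 0.165,-0.155,-0.042,0,0,10.6, 0.165,-0.155,-0.042,0,0,10.6, 0.165,-0.155,-0.042,0,0,10.6]'
cat > w1.py <<'E'
from h import *
import sys
c=grab("wrist",sys.argv[1]); p,R=pose(); print(np.round(p,4))
for nm,r in (("pale",PALE),("dark",DARK),("yel",YEL)):
    for b in blobs(c,r,None,600)[:5]:
        q=cv2.minAreaRect(b); print(nm,cv2.contourArea(b),np.round(q[0]),np.round(q[1]),np.round(q[2]),np.round(plane(c,[q[0]],.016)[0],3))
E
python3 w1.py wr1
```

```text
time: 1.55
position: [0.4705, -0.1712, 0.3186]
tool_rot: [3.141, 0.001, 0.002]
contact_force: [-0.5, -0.1, -0.9]
opening: 0.997
gripper_force: 0.0
[ 0.4693 -0.1726  0.3181]
pale 5313.0 [251. 209.] [ 41. 141.] 9.0 [ 0.458 -0.09   0.016]
pale 3792.0 [ 27. 171.] [ 49. 110.] 50.0 [0.529 0.265 0.016]
pale 1547.0 [ 30. 346.] [128.  41.] 72.0 [0.218 0.358 0.016]
pale 1192.5 [528.  33.] [72. 48.] 76.0 [ 0.705 -0.448  0.016]
pale 710.0 [584.  63.] [74. 12.] 79.0 [ 0.681 -0.546  0.016]
dark 113546.0 [410. 220.] [439. 459.] 90.0 [ 0.445 -0.286  0.016]
dark 5927.0 [ 82. 352.] [144.  81.] 26.0 [0.224 0.225 0.016]
dark 5264.5 [ 32. 359.] [178.  64.] 90.0 [0.189 0.366 0.016]
dark 1718.5 [520.  25.] [82. 59.] 27.0 [ 0.713 -0.435  0.016]
dark 1166.5 [485. 448.] [35. 51.] 79.0 [ 0.006 -0.49   0.016]
yel 2040.0 [449. 212.] [51. 50.] 90.0 [ 0.455 -0.339  0.016]
```

View pics/wr1.png

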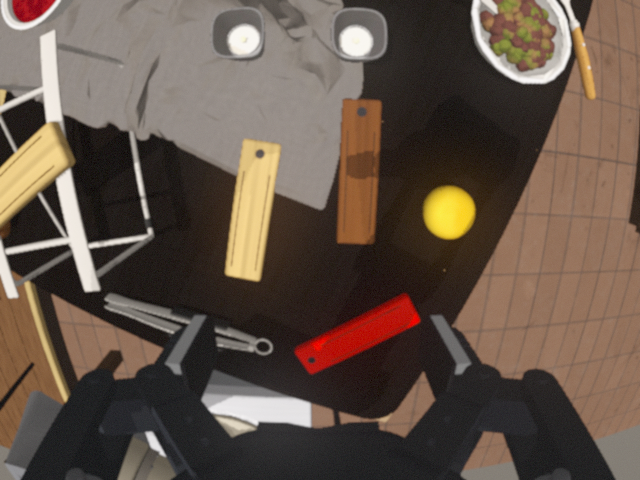

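The view shows pale_b at (253,209), dark (360,171), cheese (449,212), the red look-alike (358,333) and part of the stand at the left. I'll take the second view over the stand and then triangulate.

```bash
python3 - <<'E'
from h import *
import pickle
pickle.dump(grab("wrist"),open("v1.pkl","wb"))
E
python3 -m crank '[0.03,-0.26,-0.04,0,0,0, 0.03,-0.26,-0.04,0,0,0, 0.03,-0.26,-0.04,0,0,0, 0.03,-0.26,-0.04,0,0,0, 0.03,-0.26,-0.04,0,0,0]'
python3 - <<'E'
from h import *
import pickle
c=grab("wrist","wr2");pickle.dump(c,open("v2.pkl","wb"));print(pose()[0])
E
```

```text
time: 2.28
position: [0.5, 0.0884, 0.3583]
tool_rot: [-3.142, 0.003, -0.0]
contact_force: [0.2, -0.6, -0.3]
opening: 0.997
gripper_force: 0.0
[0.50019404 0.08861041 0.35825135]
```

View pics/wr2.png

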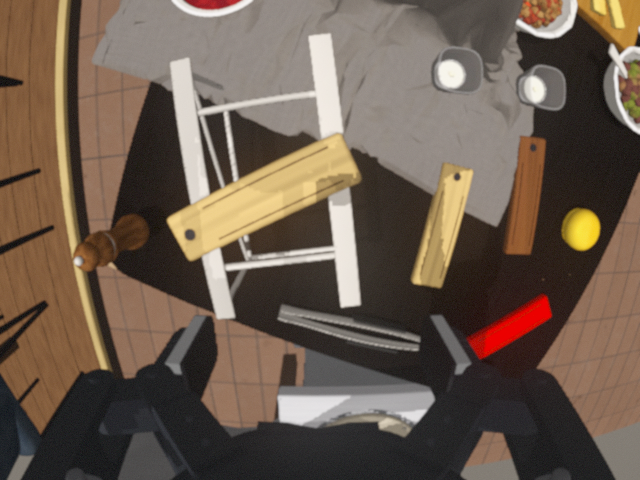

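The view shows both rails — left from (180,60) to (225,318), right from (320,35) to (350,306) — with pale_a across them at (264,197) and its hole at (190,235).

```bash
cat > m.py <<'E'
from h import *
def met(c,m,z):
    """mask -> metric minAreaRect on plane z"""
    n,l,st,_=cv2.connectedComponentsWithStats(m)
    ys,xs=np.nonzero(m); P=plane(c,np.c_[xs,ys],z)[:,:2]
    q=cv2.minAreaRect((P*1000).astype(np.float32)); (a,b)=q[1]; ang=q[2] if a>b else q[2]+90
    return np.round(q[0],1),np.round(sorted(q[1]),1),round((ang+90)%180-90,1)
def big(m,k=5):
    m=cv2.morphologyEx(m,cv2.MORPH_OPEN,np.ones((k,k)))
    n,l,st,_=cv2.connectedComponentsWithStats(m); i=1+np.argmax(st[1:,4]); return (l==i).astype(np.uint8)
def mask(c,r,roi):
    m=cv2.inRange(hsv(c),*r); k=np.zeros_like(m);k[roi[1]:roi[3],roi[0]:roi[2]]=255; return m&k
PALE=((15,50,100),(30,200,255)); WHITE=((0,0,175),(180,35,255)); DARK=((4,70,55),(16,220,200)); YEL=((22,100,80),(32,255,255))
E
python3 - <<'E'
from m import *
import pickle
v1,v2=[pickle.load(open(f,"rb")) for f in ("v1.pkl","v2.pkl")]
print("hole b",tri(v1,(260,154),v2,(458,177)));print("hole d",tri(v1,(362,112),v2,(533,148)))
print("rail corners R",tri(v1,(99,289),v2,(359,304)), tri(v1,(55,31),v2,(331,34)))
print("cheese",tri(v1,(449,212),v2,(581,229)))
for z in (.01,.016): print("b v1",z,met(v1,big(mask(v1,PALE,(215,130,290,290))),z),"v2",met(v2,big(mask(v2,PALE,(400,150,480,300))),z))
print("d",met(v1,big(mask(v1,DARK,(320,90,400,255))),.016),met(v2,big(mask(v2,DARK,(495,125,555,265))),.016))
print("a",met(v2,big(mask(v2,PALE,(150,120,370,270))),.181))
print("ch",met(v1,big(mask(v1,YEL,(400,160,500,260))),.02),met(v2,big(mask(v2,YEL,(550,180,620,270))),.02))
w=mask(v2,WHITE,(160,25,370,325)); w=cv2.morphologyEx(w,cv2.MORPH_OPEN,np.ones((12,12)))
n,l,st,ce=cv2.connectedComponentsWithStats(w); print(st.tolist())
for side in (0,1):
    k=np.zeros_like(w)
    for i in range(1,n):
        if st[i,4]>250 and (ce[i,0]>270)==bool(side): k[l==i]=1
    print("rail",met(v2,k,.165))
E
```

```text
hole b (array([ 0.52444811, -0.10402986,  0.01437666]), np.float64(0.00162726609588465))
hole d (array([ 0.57446856, -0.2257472 ,  0.01158774]), np.float64(0.0013021992460792425))
rail corners R (array([0.40996526, 0.04653574, 0.16090675]), np.float64(0.00039305541584379165)) (array([0.67038152, 0.07623662, 0.16063073]), np.float64(0.002133952987430134))
cheese (array([ 0.45423896, -0.34056441,  0.0144483 ]), np.float64(0.0018641351592183397))
b v1 0.01 (array([452.4, -87.4]), array([ 51.1, 183.3]), -10.9) v2 (array([452.5, -87.9]), array([ 53.2, 182.7]), -10.8)
b v1 0.016 (array([453.7, -88.6]), array([ 50.4, 180.8]), -10.9) v2 (array([454. , -85.7]), array([ 52.6, 180.5]), -10.8)
d (array([ 502.7, -220.1]), array([ 50.8, 180.9]), -1.2) (array([ 502.9, -216.5]), array([ 57.4, 181.4]), -1.5)
a (array([522. , 140.2]), array([ 49.1, 179.5]), -65.2)
ch (array([ 455.7, -337.2]), array([66.3, 70.2]), -87.8) (array([ 456.1, -336.2]), array([66.8, 87.6]), 89.9)
[[0, 0, 640, 480, 298486], [310, 35, 34, 101, 2383], [172, 61, 37, 139, 2789], [331, 195, 30, 112, 2360], [205, 254, 28, 65, 1182]]
rail (array([524.3, 199. ]), array([ 21.2, 261.2]), 6.9)
rail (array([539.5,  70.5]), array([ 21.5, 262.4]), 6.7)
```

Boards, stand and rails agree with the given sizes. The stand's middle is at about (0.532, 0.135), turned 6.8°, and the triangulated heights fit to within 3–5 mm. Next I'll go to pale_a. Joint 6's range means turning −115°.

```bash
sed -i 's/for a in (fing,fing+180)/for a in (fing,)/' h.py
python3 -m crank '[0.022,-0.052,0.1,0,0,-10, 0.022,-0.052,0.1,0,0,-20, 0.022,-0.052,0.1,0,0,-30, 0.022,-0.052,0.1,0,0,-40, 0.022,-0.052,0.1,0,0,-50]'
python3 -m crank '[0,0,0,0,0,-10, 0,0,0,0,0,-20, 0,0,0,0,0,-30, 0,0,0,0,0,-40, 0,0,0,0,0,-50]'
python3 - <<'E'
from h import *
print(np.round(read_state()["joint_pos"],2))
goal(.522,.1402,.166,24.8)
E
```

```text
time: 2.95
position: [0.5221, 0.136, 0.2573]
tool_rot: [2.847, 1.325, -0.004]
contact_force: [0.1, 0.1, 0.1]
opening: 0.996
gripper_force: 0.0
time: 3.58
position: [0.5221, 0.1358, 0.2576]
tool_rot: [2.021, 2.405, -0.004]
contact_force: [0.4, 0.8, -0.2]
opening: 0.995
gripper_force: 0.0
[ 0.13  0.21  1.53 -0.    1.4  -0.05]
shift mm [ 4.5  0.8 91.6] turn [ -0.1   0.1 -14.9] rows 1.5
```

```bash
python3 -m crank '[0.0045,0.001,0.04,0,0,-7, 0.0045,0.001,0.04,0,0,-14.9, 0.0045,0.001,0.04,0,0,-14.9]'
python3 - <<'E'
from h import *
goal(.522,.1402,.166,24.8)
E
```

```text
time: 3.95
position: [0.5222, 0.1411, 0.2174]
tool_rot: [-1.701, -2.641, 0.004]
contact_force: [-0.4, -0.5, 0.3]
opening: 0.998
gripper_force: 0.0
shift mm [-0.7 -0.5 51.4] turn [-0.1  0.  -0.4] rows 0.8
```

```bash
python3 -m crank '[-0.0005,-0.0005,0.03,0,0,0, -0.0005,-0.0005,0.051,0,0,0, -0.0005,-0.0005,0.051,0,0,0]'
python3 -m crank '[0,0,0,0,0,0, 0,0,0,0,0,0, 0,0,0,0,0,0, 0,0,0,0,0,0]' 0.03
python3 -m crank '[0,0,-0.02,0,0,0, 0,0,-0.035,0,0,0, 0,0,-0.035,0,0,0]'
python3 - <<'E'
from h import *
goal(.6381,.1475,.2,6.8)
E
```

```text
time: 4.32
position: [0.5212, 0.1416, 0.1661]
tool_rot: [-1.699, -2.64, 0.004]
contact_force: [-0.0, -0.2, 0.3]
opening: 0.998
gripper_force: 0.0
time: 4.82
position: [0.5231, 0.1432, 0.1689]
tool_rot: [1.694, 2.642, 0.003]
contact_force: [-0.1, -0.4, 6.0]
opening: 0.537
gripper_force: 62.9
time: 5.2
position: [0.5228, 0.1434, 0.2035]
tool_rot: [1.694, 2.643, 0.003]
contact_force: [0.8, 0.8, -1.7]
opening: 0.543
gripper_force: 62.3
shift mm [-44.4 106.5   3.8] turn [ 0.2  0.  17.9] rows 1.8
```

```bash
python3 -m crank '[-0.044,0.106,-0.005,0,0,9, -0.044,0.106,-0.005,0,0,17.9, -0.044,0.106,-0.005,0,0,17.9, -0.044,0.106,-0.005,0,0,17.9]'
python3 - <<'E'
from m import *
import pickle
g=goal(.6381,.1495,.2,6.8)
c=grab("wrist","h1");pickle.dump(c,open("v3.pkl","wb"))
p,R=pose(); print(np.round(p,4),np.round(proj(c,p),0))
for s in (-.09,.09):print(proj(c,p+R.apply([s,0.024,0])),proj(c,p+R.apply([s,-.024,0])))
E
```

```text
time: 5.7
position: [0.6356, 0.1474, 0.2058]
tool_rot: [-2.084, -2.348, 0.004]
contact_force: [-0.2, 0.2, -1.3]
opening: 0.542
gripper_force: 62.3
shift mm [1.8 2.7 5.8] turn [-0.2 -0.   0. ] rows 0.1
[0.6353 0.1475 0.2063] [318. 322.]
[360.39647926 456.60664572] [275.44425002 456.66586946]
[381.70126066 105.43051052] [253.90426339 105.47511937]
```

View pics/h1.png

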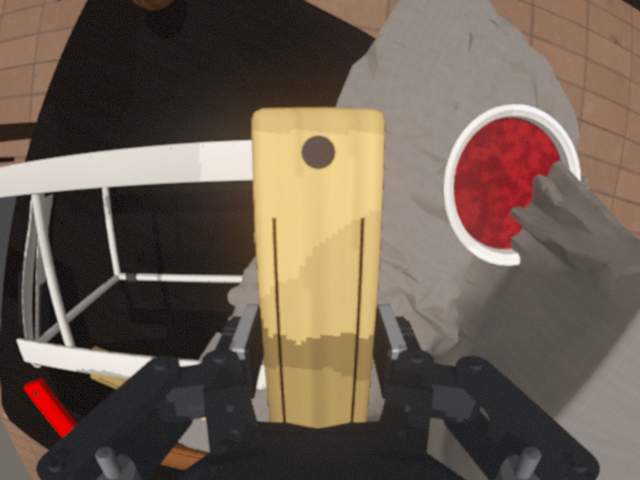

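The board is held straight, with its far end edge at row 107 between columns 252 and 385.

```bash
cat > held.py <<'E'
from m import *
import sys
def held(c,rng,p,R,dz=.013):
    m=big(mask(c,rng,(200,60,440,430)),9); out=[]
    q=lambda r:(lambda x:(x.min(),x.max()))(np.nonzero(m[r])[0])
    top=np.nonzero(m[:,300:340].sum(1)>200/10)[0].min() if m.max()==1 else 0
    for r in (top+25,top+60,top+130,top+180):
        l,rr=q(r); X=plane(c,[(l,r),(rr+1,r)],p[2]+dz); t=R.inv().apply(X-p)*1000; out.append(t.round(1)[:,:2].tolist())
    e=R.inv().apply(plane(c,[(318,top)],p[2]+dz)-p)*1000
    print("top row",top,"end x in tool",e.round(1),"-> centre offset along tool x",round(e[0,0]-90,1)); print("edges",out)
    return e[0,0]-90
E
python3 - <<'E'
from held import *
import pickle
c=pickle.load(open("v3.pkl","rb"));p,R=pose();held(c,PALE,p,R)
E
```

```text
top row 107 end x in tool [[ 88.    0.1 -13. ]] -> centre offset along tool x -2.0
edges [[[79.8, -23.0], [79.8, 23.4]], [[67.5, -22.6], [67.5, 23.3]], [[42.1, -22.8], [42.1, 23.3]], [[22.3, -23.2], [22.3, 23.2]]]
```

```bash
python3 -m crank '[0.002,0.0027,0.02,-0.2,0,0, 0.002,0.0027,0.033,-0.2,0,0, 0.002,0.0027,0.033,-0.2,0,0, 0.002,0.0027,0.033,-0.2,0,0]'
python3 - <<'E'
from h import *
goal(.6381,.1495,.167,6.8)
E
```

```text
time: 6.25
position: [0.6391, 0.1499, 0.1749]
tool_rot: [2.084, 2.347, 0.005]
contact_force: [0.3, -0.2, -1.4]
opening: 0.54
gripper_force: 62.3
shift mm [-0.2 -1.1  7.9] turn [ 0.2  0.  -0. ] rows 0.1
```

```bash
python3 -m crank '[0,-0.001,0.004,0,0,0, 0,-0.001,0.006,0,0,0, 0,-0.001,0.008,0,0,0, 0,-0.001,0.008,0,0,0]'
python3 - <<'E'
from h import *
goal(.6381,.1495,.167,6.8)
E
```

```text
time: 6.75
position: [0.6381, 0.1497, 0.1689]
tool_rot: [2.084, 2.346, 0.006]
contact_force: [-3.3, 0.1, 9.5]
opening: 0.543
gripper_force: 63.4
shift mm [-0.2 -0.1  1.9] turn [ 0.3  0.  -0. ] rows 0.0
```

```bash
python3 -m crank '[0,0,-0.001,0,0,0, 0,0,-0.001,0,0,0]' 0.064
python3 -m crank '[0,0,-0.04,0,0,0, 0,0,-0.1,0,0,0, 0,0,-0.12,0,0,0]'
python3 - <<'E'
from m import *
import pickle
c=grab("wrist","p1");pickle.dump(c,open("v4.pkl","wb"))
print(met(c,big(mask(c,PALE,(180,60,460,430)),9),.181), proj(c,np.array([.6381,.1475,.181])))
goal(.4535,-.0875,.25,79.1)
E
```

```text
time: 7.0
position: [0.6383, 0.1497, 0.1673]
tool_rot: [2.084, 2.347, 0.005]
contact_force: [0.6, -0.3, -0.3]
opening: 0.746
gripper_force: 0.0
time: 7.38
position: [0.6394, 0.1499, 0.2915]
tool_rot: [2.081, 2.344, 0.012]
contact_force: [-0.0, -0.1, 1.0]
opening: 0.746
gripper_force: 0.0
(array([638.1, 149.4]), array([ 48.2, 177.8]), -83.3) [314.30362089 248.53162988]
shift mm [-213.7 -213.7   40.2] turn [  0.6   0.5 -72.3] rows 6.8
```

View pics/p1.png

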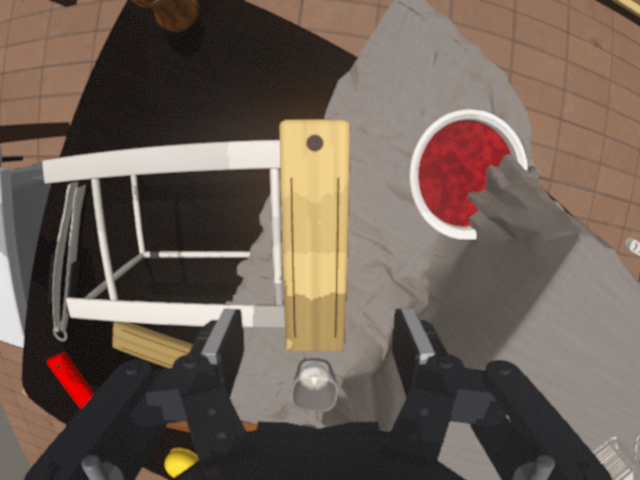

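pale_a lies square at the far end: rect centre (314,236), angle −83.3° against the wanted −83.2°. Next is pale_b.

```bash
python3 -m crank '[-0.04,-0.04,0,0,0,-10, -0.08,-0.08,0,0,0,-20, -0.12,-0.12,0,0,0,-30, -0.16,-0.16,0,0.6,0.5,-40, -0.2,-0.2,0,0.6,0.5,-50]' 0.085
python3 - <<'E'
from h import *
goal(.4535,-.0875,.1,79.1)
E
```

```text
time: 8.05
position: [0.4621, -0.073, 0.2854]
tool_rot: [-0.891, -3.001, 0.002]
contact_force: [-0.1, -0.6, 0.2]
opening: 0.994
gripper_force: 0.0
shift mm [ -2.7 -16.1 185.5] turn [ -0.1  -0.6 -22.2] rows 3.0
```

```bash
python3 -m crank '[-0.003,-0.016,0.05,0,-0.6,-10, -0.003,-0.016,0.1,0,-0.6,-20, -0.003,-0.016,0.15,0,-0.6,-22.2, -0.003,-0.016,0.15,0,-0.6,-22.2]'
python3 - <<'E'
from m import *
goal(.4535,-.0875,.002,79.1)
c=grab("wrist");print(met(c,big(mask(c,PALE,(180,20,460,430)),9),.016))
E
```

```text
time: 8.55
position: [0.452, -0.0852, 0.1329]
tool_rot: [-0.307, -3.117, -0.001]
contact_force: [0.1, -0.0, 0.5]
opening: 0.996
gripper_force: 0.0
shift mm [ -3.2  -1.9 130.9] turn [-0.  -0.6 -0.4] rows 2.1
(array([451.9, -87.7]), array([ 48.6, 178.5]), -11.0)
```

```bash
python3 -m crank '[-0.002,-0.002,0.05,0,-0.6,-0.4, -0.002,-0.002,0.1,0,-0.6,-0.4, -0.002,-0.002,0.13,0,-0.6,-0.4, -0.002,-0.002,0.13,0,-0.6,-0.4]'
python3 -m crank '[0,0,0,0,0,0, 0,0,0,0,0,0, 0,0,0,0,0,0, 0,0,0,0,0,0]' 0.03
python3 -m crank '[0,0,-0.06,0,0,0, 0,0,-0.12,0,0,0, 0,0,-0.18,0,0,0, 0,0,-0.22,0,0,0, 0,0,-0.22,0,0,0]'
python3 - <<'E'
from held import *
import pickle
c=grab("wrist","h2");p,R=pose();held(c,PALE,p,R)
goal(.4257,.1221,.22,6.8)
E
```

```text
time: 9.1
position: [0.4579, -0.089, 0.0067]
tool_rot: [0.296, 3.118, -0.004]
contact_force: [0.1, 1.0, 0.6]
opening: 1.0
gripper_force: 0.0
time: 9.6
position: [0.4591, -0.0895, 0.0089]
tool_rot: [0.295, 3.113, -0.006]
contact_force: [-1.7, 1.0, 9.9]
opening: 0.535
gripper_force: 59.9
time: 10.22
position: [0.4572, -0.0888, 0.2311]
tool_rot: [0.294, 3.107, -0.008]
contact_force: [1.1, -0.6, -1.8]
opening: 0.535
gripper_force: 62.9
top row 87 end x in tool [[ 93.9  -0.2 -14.4]] -> centre offset along tool x 3.9
edges [[[85.6, -22.6], [85.6, 22.6]], [[73.3, -22.9], [73.3, 22.8]], [[47.9, -23.1], [47.9, 22.7]], [[28.4, -22.6], [28.4, 22.6]]]
shift mm [ 69.  201.    7.1] turn [ 0.4  0.9 72.4] rows 6.8
```

```bash
python3 -m crank '[0.012,0.04,0,0,0,10, 0.024,0.08,0,0,0,20, 0.036,0.12,0,0,0,30, 0.048,0.16,0,0.4,0.9,40, 0.06,0.19,0,0.4,0.9,50]'
python3 - <<'E'
from h import *
goal(.4262,.1182,.19,6.8)
E
```

```text
time: 10.9
position: [0.4305, 0.1112, 0.2239]
tool_rot: [-1.593, -2.698, 0.008]
contact_force: [0.5, 0.1, -2.0]
opening: 0.532
gripper_force: 62.9
shift mm [ 8.1 -0.1 33.9] turn [-0.5 -0.1 22.1] rows 2.1
```

```bash
python3 -m crank '[0.008,0,0.01,-0.5,0,10, 0.008,0,0.02,-0.5,0,20, 0.008,0,0.03,-0.5,0,22.1, 0.008,0,0.03,-0.5,0,22.1, 0.008,0,0.03,-0.5,0,22.1]'
python3 - <<'E'
from held import *
c=grab("wrist","h3");p,R=pose();held(c,PALE,p,R,.008)
goal(.4262,.1182,.173,6.8)
E
```

```text
time: 11.52
position: [0.4279, 0.1165, 0.1955]
tool_rot: [-2.079, -2.355, -0.005]
contact_force: [0.5, -0.5, -1.2]
opening: 0.53
gripper_force: 62.9
top row 87 end x in tool [[95.7 -0.5 -7.8]] -> centre offset along tool x 5.7
edges [[[87.1, -23.6], [87.2, 23.0]], [[74.4, -23.8], [74.4, 22.5]], [[48.4, -23.6], [48.4, 22.6]], [[28.6, -23.8], [28.5, 22.4]]]
shift mm [ 1.8 -1.7 22.8] turn [ 0.2 -0.1  0.3] rows 0.4
```

```bash
python3 -m crank '[0.0005,-0.0017,0.01,0.2,0,0.3, 0.0005,-0.0017,0.015,0.2,0,0.3, 0.0005,-0.0017,0.015,0.2,0,0.3]'
python3 - <<'E'
from held import *
goal(.4263,.1169,.173,6.8)
E
```

```text
time: 11.95
position: [0.4256, 0.117, 0.1801]
tool_rot: [-2.084, -2.347, 0.0]
contact_force: [-0.5, 0.4, -0.5]
opening: 0.533
gripper_force: 62.9
shift mm [-0.2  0.7  7.1] turn [-0.1 -0.1 -0. ] rows 0.1
```

```bash
python3 -m crank '[0,0.0007,0.004,0,0,0, 0,0.0007,0.006,0,0,0, 0,0.0007,0.008,0,0,0, 0,0.0007,0.009,0,0,0, 0,0.0007,0.009,0,0,0]'
python3 - <<'E'
from held import *
goal(.4263,.1169,.173,6.8)
E
```

```text
time: 12.58
position: [0.4269, 0.1173, 0.1739]
tool_rot: [-2.085, -2.348, -0.003]
contact_force: [-4.1, -0.5, 13.9]
opening: 0.534
gripper_force: 64.6
shift mm [-0.3 -0.7  0.9] turn [ 0.  -0.1 -0. ] rows 0.0
```

```bash
python3 -m crank '[0,0,-0.001,0,0,0, 0,0,-0.001,0,0,0]' 0.064
python3 -m crank '[0,0,-0.04,0,0,0, 0,0.03,-0.1,0,0,0, 0,0.08,-0.14,0,0,0, 0,0.11,-0.17,0,0,0, 0,0.11,-0.17,0,0,0]' 0.08
cat > chk.py <<'E'
from m import *
import sys
c=grab("wrist",sys.argv[1])
m=mask(c,PALE,(0,0,640,440)); m=cv2.morphologyEx(m,cv2.MORPH_OPEN,np.ones((7,7)))
n,l,st,ce=cv2.connectedComponentsWithStats(m)
def S(q): # into stand frame (x across, y along)
    d=np.array(q)-[531.9,134.8]; a=np.radians(6.8); return np.round([-d[0]*np.sin(a)+d[1]*np.cos(a), d[0]*np.cos(a)+d[1]*np.sin(a)],1)
for i in range(1,n):
    if st[i,4]>2500:
        r=met(c,(l==i).astype(np.uint8),.181); print(st[i].tolist(),r,"across,along",S(r[0]))
w=mask(c,WHITE,(0,0,640,330)); w=cv2.morphologyEx(w,cv2.MORPH_OPEN,np.ones((10,10)))
n,l,st,ce=cv2.connectedComponentsWithStats(w)
for i in range(1,n):
    if st[i,4]>500: r=met(c,(l==i).astype(np.uint8),.165); print("white",st[i].tolist(),r,S(r[0]))
goal(.5027,-.2195,.25,88.7)
E
python3 chk.py p2
```

```text
time: 12.82
position: [0.4269, 0.1172, 0.1727]
tool_rot: [-2.085, -2.348, -0.002]
contact_force: [0.4, 0.8, -0.1]
opening: 0.749
gripper_force: 0.0
time: 13.45
position: [0.5396, 0.13, 0.344]
tool_rot: [2.086, 2.348, 0.007]
contact_force: [-1.4, 1.5, -0.7]
opening: 0.933
gripper_force: 0.0
[397, 115, 66, 198, 10395] (array([636.1, 148.5]), array([ 50.5, 179.2]), -83.2) across,along [  1.3 105.1]
[159, 116, 66, 197, 10249] (array([428.3, 124.4]), array([ 51. , 179.4]), -83.3) across,along [   1.9 -104.1]
white [216, 131, 191, 25, 4391] (array([525.8, 200.1]), array([ 20.6, 165.5]), 7.0) [65.6  1.7]
white [28, 155, 40, 59, 1682] (array([252.2, 144. ]), array([57.5, 61.6]), -89.7) [  42.3 -276.6]
white [40, 231, 40, 100, 2189] (array([262.4,  22.2]), array([ 60.1, 141.5]), 69.8) [ -79.9 -280.9]
white [225, 273, 175, 21, 3368] (array([541.2,  71.4]), array([ 20.2, 166.8]), 7.1) [-64.1   1.7]
shift mm [-343.   -75.3   91.6] turn [  0.   -0.1 -81.9] rows 7.7
```

View pics/p2.png

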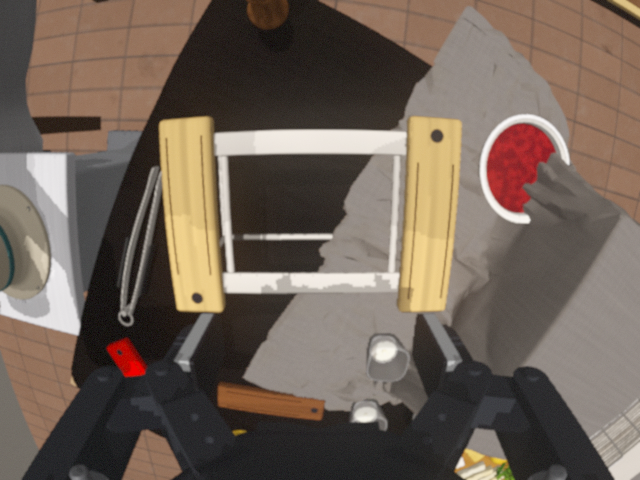

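Both pale boards lie square at the rail ends, at (436,214) and (191,214), with a measured 166 mm gap between them as wanted. Now the dark board.

```bash
python3 -m crank '[-0.05,-0.01,0,0,0,-10, -0.1,-0.02,0,0,0,-20, -0.15,-0.03,0,0,0,-30, -0.2,-0.04,0,0,0,-40, -0.25,-0.055,0,0,0,-50]' 0.085
python3 - <<'E'
from h import *
goal(.5027,-.2195,.13,88.7)
E
```

```text
time: 14.12
position: [0.5089, -0.1257, 0.3403]
tool_rot: [-0.887, -3.008, -0.003]
contact_force: [1.0, 1.0, 0.5]
opening: 0.996
gripper_force: 0.0
shift mm [-46.9 -82.3 210. ] turn [  0.1  -0.3 -31.6] rows 3.7
```

```bash
python3 -m crank '[-0.012,-0.02,0.05,0,0,-10, -0.024,-0.04,0.1,0,0,-20, -0.036,-0.06,0.15,0,-0.3,-30, -0.047,-0.082,0.2,0,-0.3,-31.6, -0.047,-0.082,0.2,0,-0.3,-31.6]'
python3 - <<'E'
from m import *
goal(.5027,-.2195,.002,88.7)
c=grab("wrist","d1");print(met(c,big(mask(c,DARK,(180,20,460,430)),9),.016))
E
```

```text
time: 14.75
position: [0.5002, -0.2173, 0.137]
tool_rot: [-0.048, -3.134, -0.01]
contact_force: [0.2, -0.2, 0.1]
opening: 0.991
gripper_force: 0.0
shift mm [ -3.5  -3.  135. ] turn [ 0.4 -0.4 -0.5] rows 2.2
(array([ 531.1, -224.2]), array([49.2, 51.5]), 88.1)
```

```bash
python3 -m crank '[-0.002,-0.003,0.05,0.4,-0.4,-0.5, -0.002,-0.003,0.095,0.4,-0.4,-0.5, -0.002,-0.003,0.095,0.4,-0.4,-0.5]'
python3 - <<'E'
from m import *
goal(.5027,-.2195,.002,88.7)
c=grab("wrist","d1")
E
```

```text
time: 15.18
position: [0.5059, -0.2199, 0.046]
tool_rot: [0.03, 3.135, -0.006]
contact_force: [0.3, 0.8, 0.9]
opening: 0.995
gripper_force: 0.0
shift mm [ 3.5  0.5 44. ] turn [-0.2  0.4  0.2] rows 0.7
```

```bash
python3 -m crank '[0.0035,0.0005,0.03,-0.2,0.3,0, 0.0035,0.0005,0.044,-0.2,0.3,0, 0.0035,0.0005,0.044,-0.2,0.3,0]'
python3 -m crank '[0,0,0,0,0,0, 0,0,0,0,0,0, 0,0,0,0,0,0, 0,0,0,0,0,0]' 0.03
python3 -m crank '[0,0,-0.06,0,0,0, 0,0,-0.12,0,0,0, 0,0,-0.18,0,0,0, 0,0,-0.23,0,0,0, 0,0,-0.23,0,0,0]'
python3 - <<'E'
from held import *
c=grab("wrist","h4");p,R=pose();h=hsv(c);print([h[r,318].tolist() for r in range(70,300,20)])
for dz in (.008,.013): held(c,((2,60,30),(18,230,230)),p,R,dz)
goal(.5323,.1357,.24,6.8)
E
```

```text
time: 15.6
position: [0.5051, -0.2217, 0.0038]
tool_rot: [0.031, 3.135, -0.006]
contact_force: [0.2, 0.6, 0.1]
opening: 0.994
gripper_force: 0.0
time: 16.1
position: [0.5053, -0.2222, 0.0042]
tool_rot: [0.031, 3.134, -0.007]
contact_force: [0.0, 0.7, 5.2]
opening: 0.543
gripper_force: 62.1
time: 16.73
position: [0.5055, -0.2222, 0.238]
tool_rot: [0.031, 3.127, -0.013]
contact_force: [-0.7, 0.5, -1.3]
opening: 0.542
gripper_force: 62.8
[[7, 73, 77], [11, 76, 74], [13, 151, 176], [14, 160, 175], [14, 153, 177], [14, 157, 175], [13, 154, 179], [13, 152, 176], [13, 152, 174], [13, 151, 174], [14, 147, 226], [14, 146, 218]]
top row 64 end x in tool [[103.2  -0.7  -9. ]] -> centre offset along tool x 13.2
edges [[[95.1, -33.8], [94.1, 11.4]], [[81.6, -25.0], [81.7, 25.3]], [[55.5, -25.1], [55.5, 23.5]], [[35.8, -30.8], [35.9, 23.7]]]
top row 64 end x in tool [[102.3  -0.7 -14. ]] -> centre offset along tool x 12.3
edges [[[94.5, -32.6], [93.5, 11.0]], [[81.5, -24.1], [81.6, 24.4]], [[56.3, -24.1], [56.4, 22.6]], [[37.4, -29.7], [37.5, 22.8]]]
shift mm [-21.4 357.5  -6.7] turn [ 0.1  0.7 82.1] rows 7.7
```

```bash
python3 -m crank '[-0.002,0.05,0,0,0,10, -0.005,0.1,0,0,0,20, -0.008,0.15,0,0,0,30, -0.011,0.2,0,0,0.7,40, -0.014,0.25,0,0,0.7,50]'
python3 - <<'E'
from held import *
goal(.5323,.1332,.21,6.8)
E
```

```text
time: 17.4
position: [0.5209, 0.0303, 0.23]
tool_rot: [-1.36, -2.821, 0.003]
contact_force: [0.3, 0.4, -2.4]
opening: 0.542
gripper_force: 62.7
shift mm [73.2 73.1 20.1] turn [-0.5 -0.3 31.7] rows 3.0
```

```bash
python3 -m crank '[0.02,0.02,0,0,0,10, 0.04,0.04,0,0,0,20, 0.06,0.06,0.01,-0.5,0,30, 0.073,0.073,0.018,-0.5,0,31.7, 0.073,0.073,0.018,-0.5,0,31.7]'
python3 - <<'E'
from held import *
c=grab("wrist","h5");p,R=pose();held(c,((8,100,135),(18,230,255)),p,R,.012)
goal(.5323,.1332,.185,6.8)
E
```

```text
time: 18.02
position: [0.5313, 0.1321, 0.2117]
tool_rot: [-2.072, -2.355, -0.003]
contact_force: [-0.7, -0.0, -1.3]
opening: 0.533
gripper_force: 62.7
top row 99 end x in tool [[ 91.9  -0.7 -11.6]] -> centre offset along tool x 1.9
edges [[[83.5, -21.1], [83.5, 20.0]], [[71.2, -22.4], [71.2, 21.3]], [[45.8, -22.1], [45.8, 20.0]], [[26.3, -22.3], [26.3, 14.0]]]
shift mm [ 1.7  0.8 27.5] turn [-0.1 -0.3  0.5] rows 0.4
```

```bash
python3 -m crank '[0.0016,0.0008,0.015,-0.1,-0.3,0.5, 0.0016,0.0008,0.03,-0.1,-0.3,0.5, 0.0016,0.0008,0.033,-0.1,-0.3,0.5, 0.0016,0.0008,0.033,-0.1,-0.3,0.5]'
python3 - <<'E'
from held import *
goal(.5326,.1335,.168,6.8)
E
```

```text
time: 18.58
position: [0.5336, 0.1329, 0.1809]
tool_rot: [2.087, 2.344, 0.005]
contact_force: [1.1, -0.6, -1.5]
opening: 0.543
gripper_force: 62.7
shift mm [ 0.7 -1.  12.9] turn [ 0.2  0.  -0.2] rows 0.2
```

```bash
python3 -m crank '[0.0007,-0.001,0.005,0.2,0,-0.2, 0.0007,-0.001,0.009,0.2,0,-0.2, 0.0007,-0.001,0.012,0.2,0,-0.2, 0.0007,-0.001,0.013,0.2,0,-0.2, 0.0007,-0.001,0.013,0.2,0,-0.2]'
python3 - <<'E'
from held import *
goal(.5326,.1335,.168,6.8)
E
```

```text
time: 19.2
position: [0.5327, 0.1339, 0.1694]
tool_rot: [2.083, 2.349, 0.002]
contact_force: [-0.7, 0.5, 4.5]
opening: 0.536
gripper_force: 63.4
shift mm [-0.4 -0.2  1.4] turn [0.1 0.  0.1] rows 0.0
```

```bash
python3 -m crank '[0,0,-0.0005,0,0,0, 0,0,-0.0005,0,0,0]' 0.064
python3 -m crank '[0,0,-0.05,0,0,0, 0,0,-0.11,0,0,0, 0,0,-0.17,0,0,0, 0,0,-0.17,0,0,0]' 0.08
sed -i 's/^goal.*/m=big(mask(c,((8,100,120),(18,230,255)),(260,80,360,330)),7); r=met(c,m,.181); print("dark",r,S(r[0]))\ngoal(.455,-.338,.25,6.8)/' chk.py
python3 chk.py p3
```

```text
time: 19.45
position: [0.5329, 0.1339, 0.1688]
tool_rot: [2.083, 2.35, 0.002]
contact_force: [-0.1, 0.4, 0.0]
opening: 0.749
gripper_force: 0.0
time: 19.95
position: [0.535, 0.1342, 0.3443]
tool_rot: [2.078, 2.344, 0.015]
contact_force: [-0.4, 0.3, -0.2]
opening: 0.934
gripper_force: 0.0
[161, 121, 67, 195, 10271] (array([428.3, 124.5]), array([ 51.2, 179.1]), -83.5) across,along [   2.  -104.1]
[399, 121, 66, 196, 10175] (array([636. , 148.5]), array([ 51.2, 179.2]), -82.9) across,along [  1.3 105. ]
white [219, 136, 66, 25, 1508] (array([472.2, 193.8]), array([20.2, 57.2]), 6.7) [ 65.7 -52.3]
white [343, 136, 66, 25, 1558] (array([579.2, 206.5]), array([20.7, 57.5]), 7.4) [65.6 55.5]
white [26, 157, 51, 174, 4539] (array([245.9,  71.3]), array([ 69. , 215.4]), 85.3) [ -29.2 -291.5]
white [221, 164, 12, 59, 600] (array([453.2, 152. ]), array([ 9.4, 52.7]), -83.2) [ 26.4 -76.1]
white [342, 277, 59, 20, 1102] (array([595.3,  78.2]), array([19.8, 56.9]), 6.2) [-63.7  56.3]
white [228, 278, 59, 20, 1132] (array([486.9,  64.7]), array([20. , 56.9]), 7.2) [-64.3 -53. ]
dark (array([530.5, 151.1]), array([ 45.6, 149.5]), -83.4) [16.4  0.5]
shift mm [-459.2 -135.1   90.2] turn [0.4 0.  0.1] rows 7.8
```

View pics/p3.png

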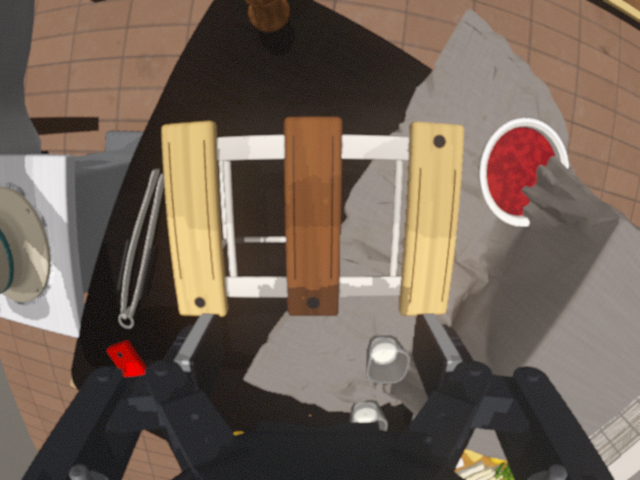

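The dark board sits midway at (314,216), with equal gaps of 57 mm on both sides. I'll check its overhang and head for the cheese.

```bash
python3 - <<'E'
from m import *
c=grab("wrist")
def S(q):
    d=np.array(q)-[531.9,134.8]; a=np.radians(6.8); return np.round([-d[0]*np.sin(a)+d[1]*np.cos(a), d[0]*np.cos(a)+d[1]*np.sin(a)],1)
m=big(mask(c,((2,90,60),(19,240,255)),(270,100,350,340)),7); r=met(c,m,.181);print(r,S(r[0]))
E
python3 -m crank '[-0.06,-0.017,0,0,0,0, -0.12,-0.034,0,0,0,0, -0.18,-0.05,0,0,0,0, -0.24,-0.07,0,0,0,0, -0.29,-0.085,0,0,0,0]' 0.085
python3 - <<'E'
from m import *
goal(.455,-.338,.15,6.8)
E
```

```text
(array([531.9, 138.9]), array([ 48.8, 177. ]), -83.5) [4.1 0.5]
time: 20.68
position: [0.4812, -0.1659, 0.3362]
tool_rot: [-2.083, -2.347, 0.0]
contact_force: [0.7, -0.2, -0.1]
opening: 0.999
gripper_force: 0.0
shift mm [-168.2  -46.   185.9] turn [-0.1 -0.1  0. ] rows 4.1
```

```bash
python3 -m crank '[-0.04,-0.011,0.04,0,0,0, -0.09,-0.024,0.08,0,0,0, -0.13,-0.036,0.12,0,0,0, -0.168,-0.046,0.16,0,0,0, -0.168,-0.046,0.18,0,0,0]'
python3 - <<'E'
from m import *
goal(.455,-.338,.05,6.8)
c=grab("wrist","c1");m=big(mask(c,YEL,(150,100,500,430)));print(met(c,m,.022))
ys,xs=np.nonzero(m);print(xs.min(),xs.max(),ys.min(),ys.max(),[plane(c,[((xs.min()+xs.max())/2,(ys.min()+ys.max())/2)],z)[0].round(4).tolist() for z in (.02,.03)])
E
```

```text
time: 21.3
position: [0.4547, -0.3375, 0.1535]
tool_rot: [-2.084, -2.342, -0.001]
contact_force: [1.1, 0.5, 0.7]
opening: 0.997
gripper_force: 0.0
shift mm [ -1.1   0.7 103.4] turn [-0.2 -0.3 -0.1] rows 1.7
(array([ 456.6, -336.8]), array([68.3, 71.6]), 89.9)
277 366 192 281 [[0.4567, -0.3364, 0.02], [0.4563, -0.3336, 0.03]]
```

```bash
python3 -m crank '[0.001,0.002,0.05,-0.2,-0.3,0, 0.001,0.002,0.1,-0.2,-0.3,0, 0.001,0.002,0.11,-0.2,-0.3,0, 0.001,0.002,0.11,-0.2,-0.3,0]'
python3 - <<'E'
from m import *
goal(.4565,-.337,-.003,6.8)
E
```

```text
time: 21.85
position: [0.4594, -0.3349, 0.0485]
tool_rot: [2.08, 2.346, 0.0]
contact_force: [0.6, -0.1, -0.2]
opening: 0.996
gripper_force: 0.0
shift mm [-1.5 -3.4 51.5] turn [0.2 0.3 0.1] rows 0.8
```

```bash
python3 -m crank '[-0.0015,-0.0034,0,0.1,0.2,0, -0.0015,-0.0034,0.03,0.1,0.2,0, -0.0015,-0.0034,0.048,0.1,0.2,0, -0.0015,-0.0034,0.05,0.1,0.2,0]'
python3 - <<'E'
from m import *
goal(.4565,-.337,-.003,6.8)
E
```

```text
time: 22.35
position: [0.4567, -0.3378, -0.0007]
tool_rot: [2.082, 2.347, 0.002]
contact_force: [0.1, 0.2, -0.4]
opening: 0.996
gripper_force: 0.0
shift mm [ 0.8 -0.2  2.3] turn [0.2 0.1 0.1] rows 0.0
```

```bash
python3 -m crank '[0,0,0,0,0,0, 0,0,0,0,0,0, 0,0,0,0,0,0, 0,0,0,0,0,0]' 0.05
python3 -m crank '[0,0,-0.05,0,0,0, 0,0,-0.11,0,0,0, 0,0,-0.17,0,0,0, 0,0,-0.22,0,0,0, 0,0,-0.25,0,0,0]'
python3 - <<'E'
from m import *
p,R=pose();c=grab("wrist","c2");m=big(mask(c,YEL,(200,200,440,430)));ys,xs=np.nonzero(m);print(xs.min(),xs.max(),ys.min(),ys.max())
# front silhouette: widest level ~ TCP+.024
for dz in (.015,.022):print(R.inv().apply(plane(c,[(318,ys.min())],p[2]+dz)-p).round(4))
goal(.5322,.1363,.28,6.8)
E
```

```text
time: 22.85
position: [0.4573, -0.3384, 0.0011]
tool_rot: [2.079, 2.346, 0.001]
contact_force: [-2.0, 0.4, 5.5]
opening: 0.741
gripper_force: 64.3
time: 23.48
position: [0.4564, -0.3376, 0.2534]
tool_rot: [2.077, 2.343, 0.002]
contact_force: [-0.1, -0.4, -1.9]
opening: 0.739
gripper_force: 66.8
232 404 253 418
[[ 0.0367 -0.0003 -0.0153]]
[[ 0.039  -0.0003 -0.0223]]
shift mm [462.4 131.2 -27.2] turn [0.6 0.7 0.1] rows 7.7
```

```bash
python3 -m crank '[0.055,0.016,-0.01,0,0,0, 0.11,0.032,-0.01,0,0,0, 0.165,0.047,-0.01,0.3,0.3,0, 0.22,0.062,-0.01,0.6,0.7,0, 0.27,0.077,-0.01,0.6,0.7,0]'
python3 - <<'E'
from m import *
goal(.5324,.1343,.23,6.8)
E
```

```text
time: 24.15
position: [0.4996, -0.0578, 0.2586]
tool_rot: [-2.076, -2.342, -0.003]
contact_force: [0.3, -0.7, -1.8]
opening: 0.74
gripper_force: 66.8
shift mm [186.5  55.8  30.2] turn [-0.4 -0.6  0.1] rows 3.2
```

```bash
python3 -m crank '[0.05,0.015,0,0,0,0, 0.1,0.03,0.01,-0.2,-0.3,0, 0.15,0.045,0.02,-0.4,-0.6,0, 0.186,0.056,0.03,-0.4,-0.6,0, 0.186,0.056,0.03,-0.4,-0.6,0]'
python3 - <<'E'
from m import *
goal(.5324,.1343,.182,6.8)
p,R=pose();c=grab("wrist","c3");m=big(mask(c,YEL,(200,200,440,430)));ys,xs=np.nonzero(m);print(ys.min(),xs.min(),xs.max())
E
```

```text
time: 24.78
position: [0.5322, 0.1343, 0.229]
tool_rot: [-2.079, -2.353, 0.001]
contact_force: [0.6, -0.2, -1.4]
opening: 0.735
gripper_force: 66.8
shift mm [-0.1  0.3 47. ] turn [-0.1 -0.   0.3] rows 0.8
254 232 404
```

View pics/c3.png

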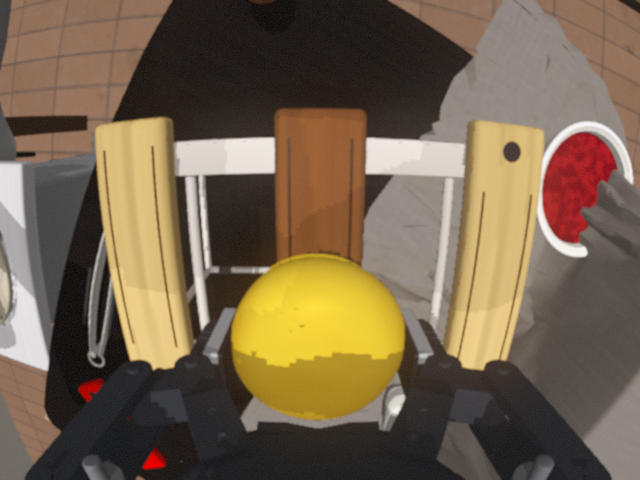

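The cheese is held upright at (318,336), centred over the dark board. Lowering it now.

```bash
python3 -m crank '[0,0,0.015,-0.1,0,0.2, 0,0,0.03,-0.1,0,0.2, 0,0,0.04,-0.1,0,0.2, 0,0,0.04,-0.1,0,0.2]'
python3 - <<'E'
from m import *
goal(.5324,.1343,.182,6.8)
E
```

```text
time: 25.32
position: [0.5321, 0.1312, 0.1887]
tool_rot: [-2.089, -2.346, 0.001]
contact_force: [0.4, -0.3, -0.9]
opening: 0.743
gripper_force: 66.7
shift mm [3.  0.6 6.7] turn [-0.1  0.  -0.2] rows 0.1
```

```bash
python3 -m crank '[0.003,0.0006,0,0,0,0, 0.003,0.0006,0.002,0,0,-0.2, 0.003,0.0006,0.004,0,0,-0.2, 0.003,0.0006,0.005,0,0,-0.2]'
python3 - <<'E'
from m import *
goal(.5324,.1343,.182,6.8)
E
```

```text
time: 25.82
position: [0.5332, 0.135, 0.185]
tool_rot: [2.083, 2.35, 0.002]
contact_force: [0.4, -0.2, -2.2]
opening: 0.736
gripper_force: 66.8
shift mm [-0.6 -0.9  3. ] turn [0.1 0.  0.1] rows 0.1
```

```bash
python3 -m crank '[-0.0005,-0.0008,0.001,0,0,0, -0.0005,-0.0008,0.002,0,0,0, -0.0005,-0.0008,0.003,0,0,0, -0.0005,-0.0008,0.003,0,0,0]'
```

```text
time: 26.32
position: [0.5325, 0.1343, 0.1822]
tool_rot: [2.084, 2.35, 0.002]
contact_force: [-0.8, 0.5, 1.2]
opening: 0.744
gripper_force: 67.0
```

```bash
python3 -m crank '[0,0,0.0005,0,0,0, 0,0,0.0005,0,0,0, 0,0,0.0005,0,0,0]' 0.085
python3 -m crank '[0,0,-0.03,0,0,0, 0,0,-0.08,0,0,0, 0,0,-0.13,0,0,0, 0,0,-0.16,0,0,0, 0,0,-0.16,0,0,0]'
python3 chk.py f1
python3 - <<'E'
from m import *
c=grab("wrist");m=big(mask(c,((22,150,80),(34,255,255)),(230,130,400,340)));print(met(c,m,.203))
t=grab("top","ftop")
E
```

```text
time: 26.7
position: [0.5325, 0.1343, 0.1815]
tool_rot: [2.083, 2.35, 0.002]
contact_force: [-0.4, 0.2, -0.6]
opening: 0.999
gripper_force: 0.0
time: 27.32
position: [0.5334, 0.1345, 0.3442]
tool_rot: [2.081, 2.347, 0.009]
contact_force: [-1.1, 0.2, -0.2]
opening: 0.992
gripper_force: 0.0
[164, 121, 66, 197, 10351] (array([428.3, 124.2]), array([ 51.1, 179.6]), -83.4) across,along [   1.7 -104.1]
[401, 122, 67, 195, 10167] (array([636. , 148.6]), array([ 51. , 179.1]), -83.0) across,along [  1.4 105. ]
[280, 188, 78, 56, 3343] (array([535.4, 145.1]), array([45.1, 67.4]), 1.0) across,along [9.8 4.7]
white [222, 137, 66, 103, 2309] (array([476.3, 158.4]), array([57.1, 91.5]), -83.5) [ 30.  -52.4]
white [346, 137, 66, 25, 1515] (array([579.3, 206.4]), array([20.3, 57.7]), 6.8) [65.5 55.5]
white [28, 157, 42, 59, 1847] (array([248.8, 145.8]), array([59.6, 61.4]), -89.4) [  44.4 -279.8]
white [41, 254, 38, 77, 1802] (array([256.3,  11.8]), array([ 54.9, 122.6]), 64.4) [ -89.5 -288.2]
white [230, 279, 60, 19, 1087] (array([486.9,  64.6]), array([18.9, 57.7]), 7.4) [-64.4 -53. ]
white [344, 278, 59, 20, 1122] (array([595. ,  77.8]), array([19.8, 57.4]), 6.3) [-64.1  55.9]
dark (array([525.5, 194.4]), array([45.2, 62.2]), -83.8) [59.9  0.7]
shift mm [-459.7 -133.8   91.6] turn [0.2 0.  0.1] rows 7.8
(array([531.5, 135.8]), array([65.5, 67.8]), -83.2)
```

View pics/f1.png

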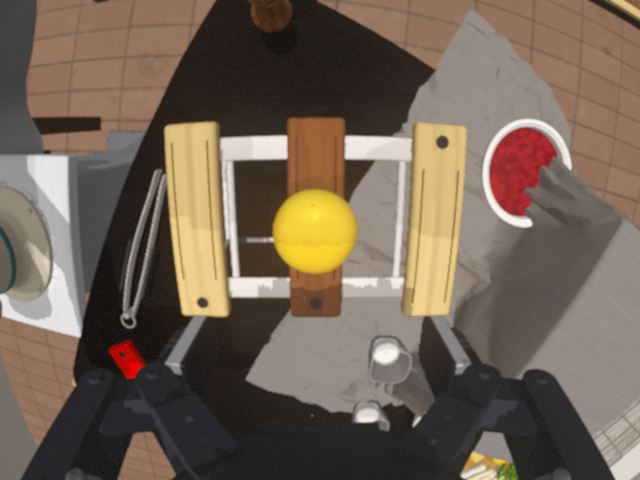

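Everything is in place: the boards are square with equal gaps, and the cheese is at (315,231) in the middle of the dark board. The robot is clear, so I'm handing in.

```bash
python3 -c "from bench import *; print(sign_off())"
```

```text
the job is handed in; nothing more can be done
None
```

The cheese tier is set up and handed in at about 27 s of robot time: by the last wrist-camera check, the pale boards are flush with the rail ends to about 1–2 mm, the dark board is midway with equal 57 mm gaps, and the cheese is upright on its middle; no verdict was returned at hand-in.

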